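# Seat two plug-in units and check them with a bridge gauge

## Task

Press both plug-in control units down in the black terminal carrier until each is fully home, its rim resting on the carrier. Then pick up the bridge gauge by its handle and set it gently down on the worktop astride the middle of the carrier, square to it, so that its sprung foot bar lies across both units; let go and leave it standing there, the other things on the bench undisturbed.

Things in the scene. Friction and masses are not known exactly. Their poses are not given: they have to be found in the camera images.
- carrier: Black rectangular terminal carrier fixed to the worktop, 84 mm (its x) by 154 mm (its y), rim 34 mm high; a small screwed ear at each y end makes it 190 mm long over all. Two metal-topped plug-in units sit in it side by side along y. Origin: centre of its underside, on the worktop; z up.
- unit_wide_top (a point): Centre of the top of the wider plug-in unit (top 78 x 76 mm, grey and aluminium, at y = +36 mm in the carrier's frame). 52 mm above the worktop when the unit is home, up to 66 mm when proud; all of the top can be pressed.
- unit_narrow_top (a point): Centre of the top of the narrower plug-in unit (top 78 x 62 mm, at y = -43 mm in the carrier's frame). 52 mm above the worktop when home, up to 66 mm when proud.
- unit_wide (a joint): How far the wider unit stands proud of home, m: 0 = fully home, up to 0.016. It slides straight down against a stiff friction of about 7 N, stays where it is left and meets a firm stop at 0.
- unit_narrow (a joint): The same for the narrower unit.
- gauge: Loose bridge gauge, 0.46 kg: two steel legs (12 mm in x, 80 mm in y, centred at x = +-68 mm, 120 mm clear between them over their shoes) under a plate 148 (x) x 92 mm (y), top 111 mm high, underside 97; black handle on top. In use the legs stand on the worktop either side of the carrier in x, gauge y along carrier y. Origin: level with the legs' feet, midway between them; z up.
- gauge_grip (a point): Middle of the part of the handle to grip, 138 mm above the legs' feet. The handle is 24 mm (gauge x) by 36 mm (gauge y) and reaches from 111 to 155 mm; grip from above, fingers closing along gauge x.
- gauge_foot (a joint): How far the foot bar is pushed up against its light spring (about 1 to 2 N), m: 0 = free, about 0.012 on units that are home, up to 0.032. The bar, 30 (gauge x) x 104 mm (gauge y), hangs midway between the legs, underside 40 mm above their feet when free; its two rods pass up through the plate at y = +-35 mm, 27 mm proud of it when free.
- red_adapter: Bystander: red box 80 x 85 x 44 mm. Origin: centre of its underside.
- tape_black: Bystander: roll of black tape, 66 mm across, 19 mm high. Origin: centre of its underside.
- strip_pliers: Bystander: pliers with blue grips, 54 x 155 x 16 mm. Origin: centre of its underside.
- fuse_box: Bystander: flat white box 62 x 100 x 24 mm, the one to the right behind the carrier. Origin: centre of its underside.
- notepad: Bystander: yellow-edged notepad 125 x 100 x 12 mm, the one left of the work. Origin: centre of its underside.
Things that resemble listed ones, but are neither listed nor needed, are in the scene too. Of the things that look like the gauge, the larger one is meant.

How it is judged (in metres and radians):
On the way, in this order (a step that is already met when the one before it is completed fails the run):
1. both units are pressed home (each within 2 mm) while the gauge is still clear of the carrier (value of joint each of unit_wide, unit_narrow below 0.002 m and horizontal distance between gauge and carrier above 0.1 m), for 0.2 s.
2. the gauge stands astride the carrier with its foot bar resting on the units (value of joint each of unit_wide, unit_narrow below 0.002 m and height (world z) of gauge below 0.005 m and angle between gauge's own z axis and vertical below 0.06 rad and x of gauge in the frame of carrier between -0.025 and 0.025 m and y of gauge in the frame of carrier between -0.025 and 0.025 m and angle between the y axis of gauge and the y axis of carrier, either way round below 0.2 rad and value of joint gauge_foot between 0.008 and 0.0155 m), for 0.2 s.
At the end, for the whole second after the job is handed in: Both units are home within 2 mm; the gauge stands upright and at rest on the worktop astride the carrier, its origin within 25 mm of the carrier's middle along each carrier axis, turned less than 0.2 rad out of line with it, and its foot bar reads 8 to 15.5 mm (all of step 2 and linear speed of gauge below 0.02 m/s and angular speed of gauge below 0.1 rad/s); the robot touches nothing.
It fails at once if a bystander is moved by more than 30 mm (distance of any of red_adapter, tape_black, strip_pliers, fuse_box, notepad from where it was at the start of the episode above 0.03 m).
It fails at once if the gauge comes down hard on the worktop (faster than 0.4 m/s in the last 10 mm) (height (world z) of gauge below 0.01 m and linear speed of gauge above 0.4 m/s).
It fails at once if the gauge is tipped over (more than 45 degrees) (angle between gauge's own z axis and vertical above 0.8 rad).
It also fails if it takes over 61 s, if anything falls off the work surface, if the arm or the gripper's body presses on something with over 40 N, if the wrist force passes 120 N, or if a joint passes its speed limit or range.

## Robot

A 6-joint arm with a two-finger parallel gripper is mounted at the origin on a cart in front of the work surface, level with it; the furniture and walls round the work are solid. World frame = base frame: x ahead of the robot, y to its left, z up, the work surface at z = 0. Lengths are in m, angles in degrees, forces in N, time in s.
With the tool pointing down it reaches from about 0.35 to 0.875 m from the base axis. Payload 4.2 kg.
Tool frame: the origin (TCP) lies on the centre line of the jaws, within the pads' length; the fingertips stand 17 mm ahead of it and the grasp point (between the pads) lies 2 mm behind it (tips_ahead is the distance from the TCP to the fingertips, in m); z points along the fingers, x is the direction in which the jaws open and shut, and the axes are right-handed (so a half turn about z gives the same grasp; the last joint's range is limited). The gripper opens to 87 mm and grips with 3 to 60 N. Pads are 19 mm wide; open, the fingers measure 117 mm over their backs; the gripper's body (75 mm by 190 mm) begins 51 mm behind the grasp point.
Start: joints at [84.832, 22.042, 0.453, 0, -68.411, -14.817], TCP at [0.214, 0.587, 0.24] pointing down, gripper open.
Joint ranges: [-179.83, 179.83], [-69.29, 118.12], [-61.27, 80.66], [-181.25, 117.63], [-171.15, -9.14], [-177.46, 177.46]. Speed limits (degrees/s): [159.86, 159.86, 180, 180, 180, 180].

## Interface

Orientations are given as a 3x3 rotation matrix whose columns are the frame's x, y, z axes.
In Python, from station import sense, capture, camera_info, finish_job, boxes_of, spot_point, tips_ahead gives the robot as it stands. The module is installed in compiled form; this text tells all that it offers.
- The arm moves only by the tool carry_out, never from a script. Its arguments are lists of equal length, an entry for each row: "delta_pos": the shift along the tool's x, y, z scaled (see below), a list of three; "spin": the turn about the tool's z scaled (see below); "gripper": the opening in per cent of the stroke, from 0 (shut) to 100 (fully open). In form: {"delta_pos": [[x, y, z], ...], "spin": [spin, ...], "gripper": [gripper, ...]}. A call has 1 to 12 rows; each row is the pose to reach, as a shift and turn from the pose commanded when the call began, along the tool's axes at that moment; what a row does not reach only later rows make up. The controller multiplies each number of a shift by 0.1 m and each number of a turn by pi/4 rad. A row lasts 1/8 s, in which the tool goes at most 62.5 mm and 10.7 degrees, less where a joint would pass 70% of its speed; a pose out of reach is approached as far as the arm can. A call with a number of a shift or a turn outside -1 to 1 is refused whole. A call with a gripper value outside its range is refused whole. The fingers move at their own pace and stop on an object; the grip force is fixed at half the most. Time passes only in rows, so rows that repeat a pose let the fingers close. It gives the time, the measured TCP pose, the force and the opening at its end, in the units of the state.
- sense(): the state, without advancing time (a new reading comes with each control period).
- capture(name): name is "scene" or "top" or "wrist"; returns the picture (400x640x3 uint8, red, green, blue); there is no depth.
- camera_info(name): a dict with "fov_y" (degrees; the focal length in pixels is half the picture's height over the tangent of half this angle, whatever the lens; pixels are square), "cx", "cy" (the principal point, pixels), "origin" and "rotation" of the camera in the world. Camera axes: x right, y down, z forward; pixel columns grow to the right and rows downward; lengths in m; the calibration is good to about 2 mm. A picture is of the moment at which its call begins: read the wrist's pose just before it. camera_info takes no time and is no camera call; for the wrist camera it gives the pose at the moment of the call.
- finish_job(): hands the job in, once; it reports no verdict.
Trained networks look in the newest picture that a camera, given by its name, has taken for a name from the list of things; names that differ only in an ending like _2 or _b are one class to them, and where a whole thing is asked for, a point or a joint stands for the part that bears it (a point fixed in the world has none). Each returns a list of dicts, best first, with "p" (0 to 1); they miss things now and then, are a little off and sometimes report something else, mostly with a low value. They report only what shows in the picture. A call takes as long as a camera call. They do not tell look-alikes from the thing itself.
- boxes_of(camera, query): "centre" ([x, y, z] in m, in world coordinates, good to about 4 mm: the middle of the surface that is visible of it).
- spot_point(camera, query): "centre" ([x, y, z] in m, in world coordinates, good to about 4 mm: a listed point, or the origin of a listed thing).
The state is a dict: "time_s": time; "joints": joint angles; "joint_velocities": joint speeds; "effort": joint torques, N m; "tcp_pos": TCP position; "ee_rot": TCP orientation; "wrist_force": force on the tool from outside, world axes, zero at the start; "moment": the same for the moment, N m; "gripper_width": opening from 0.0 (shut) to 1.0 (fully open).
Only numpy, scipy, OpenCV 4.12 (cv2) and the standard library are available. Lean on these libraries where they do the work, as an engineer would, in place of code of your own. Each camera call takes 0.05 s, during which the arm holds its last target. There are 200 camera calls.

## Working session

There is one attempt and no reset: what is moved stays moved. The work goes in short steps, Python scripts to look and compute and a tool call to move; the robot and the scene stay as the last step left them, time stands still between calls to the robot, and variables do not carry over. Pictures are saved under pics/ and viewed, about 8 in all and at most 12, crops included, and the job is handed in when it is done.

Besides the shell and the picture viewer there is one more tool, called after "Request:" as name(argument=value, ...), one argument or row to a line, values as JSON. carry_out: Moves the arm, as the interface text tells. Its arguments: {"type":"object","properties":{"delta_pos":{"type":"array","items":{"type":"array","items":{"type":"number","minimum":-1,"maximum":1}}},"spin":{"type":"array","items":{"type":"number","minimum":-1,"maximum":1}},"gripper":{"type":"array","items":{"type":"number"}}},"required":["delta_pos","spin","gripper"]}

```bash
mkdir -p pics; cat > h.py <<'E'
import numpy as np, cv2
from station import *
def save(cam,name):
    im=capture(cam); cv2.imwrite(f'pics/{name}.png',im[:,:,::-1]); return im
def K(ci):
    f=200/np.tan(np.radians(ci['fov_y']/2)); return f
def px2w(ci,u,v,z):
    d=np.array(ci['rotation'])@np.array([(u-ci['cx'])/K(ci),(v-ci['cy'])/K(ci),1]); o=np.array(ci['origin'])
    return o+d*(z-o[2])/d[2]
def w2px(ci,p):
    c=np.array(ci['rotation']).T@(np.array(p)-ci['origin']); return K(ci)*c[:2]/c[2]+[ci['cx'],ci['cy']]
E
python3 - <<'E'
from h import *
np.set_printoptions(precision=3,suppress=True)
s=sense(); print(s['time_s'],s['tcp_pos'],np.array(s['ee_rot']),s['gripper_width'],tips_ahead)
a=save('scene','scene0');b=save('top','top0')
for c in('top','scene'):
    ci=camera_info(c);print(c,ci)
    for q in('carrier','unit_wide_top','unit_narrow_top','gauge','gauge_grip','red_adapter','tape_black','strip_pliers','fuse_box','notepad'):
        print(q,[(np.round(d['centre'],3).tolist(),round(d['p'],2),w2px(ci,d['centre']).round().tolist()) for d in spot_point(c,q)][:3])
E
```

```text
0.0 [0.213 0.587 0.238] [[-0.342 -0.94  -0.001]
 [-0.94   0.342 -0.002]
 [ 0.002 -0.    -1.   ]] 1.0019730964689815 0.017
top {'fov_y': 42.225743666422616, 'cx': 320.50011689748885, 'cy': 198.58080588840065, 'origin': array([0.339, 0.12 , 1.655]), 'rotation': array([[-0.008, -0.992,  0.125],
       [-1.   ,  0.005, -0.021],
       [ 0.02 , -0.125, -0.992]])}
carrier [([0.557, 0.012, -0.005], 0.76, [343.0, 196.0])]
unit_wide_top [([0.547, 0.045, 0.062], 0.98, [334.0, 196.0])]
unit_narrow_top [([0.557, -0.031, 0.064], 0.95, [358.0, 193.0]), ([0.364, 0.219, 0.003], 0.4, [278.0, 256.0]), ([0.495, 0.303, 0.138], 0.27, [247.0, 211.0])]
gauge [([0.324, 0.363, 0.0], 0.8, [233.0, 269.0]), ([0.5, 0.302, 0.002], 0.68, [253.0, 214.0])]
gauge_grip [([0.321, 0.362, 0.089], 0.72, [229.0, 270.0]), ([0.501, 0.302, 0.138], 0.69, [247.0, 209.0])]
red_adapter [([0.532, -0.27, -0.002], 0.79, [430.0, 203.0]), ([0.726, -0.192, 0.0], 0.55, [405.0, 144.0])]
tape_black [([0.36, 0.222, 0.003], 0.69, [278.0, 257.0])]
strip_pliers [([0.36, -0.224, -0.002], 0.89, [418.0, 256.0])]
fuse_box [([0.726, -0.194, 0.003]
[... 544 characters left out ...]
ow_top [([0.555, -0.034, 0.059], 0.93, [351.0, 229.0]), ([0.499, 0.304, -0.001], 0.29, [278.0, 209.0])]
gauge [([0.503, 0.3, -0.002], 0.97, [280.0, 209.0]), ([0.317, 0.357, -0.001], 0.87, [221.0, 216.0])]
gauge_grip [([0.321, 0.364, 0.094], 0.73, [218.0, 188.0]), ([0.497, 0.306, 0.14], 0.6, [276.0, 170.0])]
red_adapter [([0.53, -0.273, -0.003], 0.65, [401.0, 295.0]), ([0.504, 0.501, 0.001], 0.58, [255.0, 189.0])]
tape_black [([0.363, 0.22, 0.001], 0.55, [251.0, 229.0])]
strip_pliers [([0.356, -0.218, -0.002], 0.7, [327.0, 307.0]), ([0.498, 0.303, -0.002], 0.68, [278.0, 210.0])]
fuse_box [([0.725, -0.195, -0.005], 0.87, [436.0, 257.0])]
notepad [([0.503, 0.501, -0.001], 0.46, [255.0, 189.0])]
```

```bash
python3 - <<'E'
import cv2,numpy as np
a=cv2.imread('pics/scene0.png');b=cv2.imread('pics/top0.png')
cv2.imwrite('pics/c1.png',cv2.resize(b[110:310,160:460],None,fx=2.6,fy=2.6,interpolation=cv2.INTER_CUBIC))
cv2.imwrite('pics/c2.png',cv2.resize(a[110:340,180:480],None,fx=2.6,fy=2.6,interpolation=cv2.INTER_CUBIC))
E
```

```text
(no output)
```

View pics/c1.png

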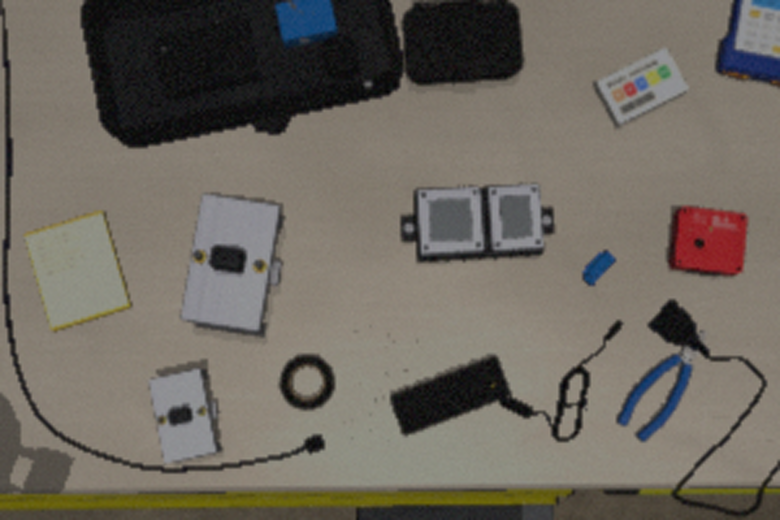

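View pics/c2.png

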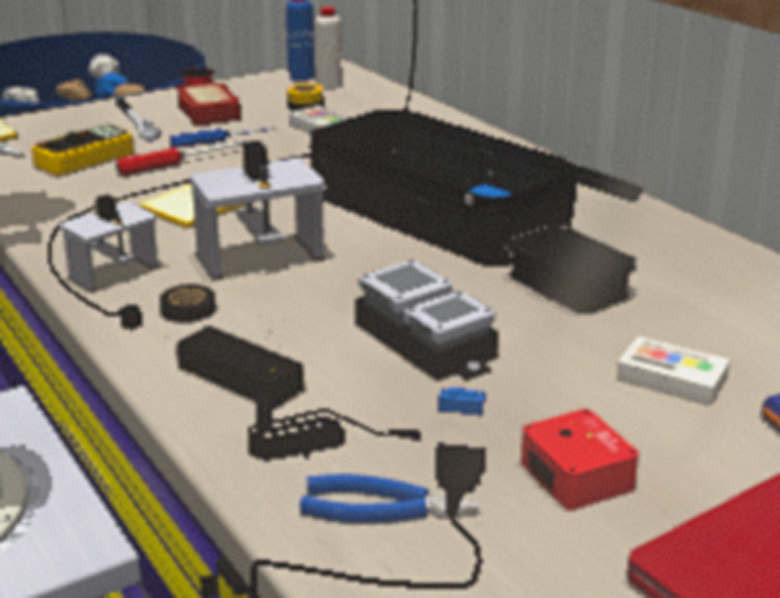

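The gauge could be mistaken for two things: the large bridge at top-crop (232,262), world about (0.50, 0.30), and the small one at crop (182,414), world about (0.32, 0.36). I choose the larger, whose handle is at z≈0.138. The carrier is at crop (480,222), both its units proud, with the wide one on the left (+y).

```bash
python3 - <<'E'
from h import *
np.set_printoptions(precision=3,suppress=True)
ci=camera_info('top')
P=lambda u,v,z:px2w(ci,160+u/2.6,110+v/2.6,z)
g=np.array([P(*c,.111) for c in((205,194),(282,205),(263,334),(183,322))]);print(g,g.mean(0))
for a,b in((3,0),(2,1)):d=g[b]-g[a];print('gx yaw',np.degrees(np.arctan2(d[1],d[0])),np.linalg.norm(d))
for a,b in((1,0),(2,3)):d=g[b]-g[a];print('gy yaw-90',np.degrees(np.arctan2(-d[0],d[1])),np.linalg.norm(d))
e=P(548,219,.005);f=P(407,228,.005);d=f-e;print('carrier y',d,np.linalg.norm(d),np.degrees(np.arctan2(-d[0],d[1])),(e+f)/2)
s=sense();R=np.array(s['ee_rot']);print((R.T@(np.array([.554,.044,.14])-s['tcp_pos']))/.1, np.degrees(np.arctan2(R[1,0],R[0,0])))
E
```

```text
[[0.577 0.332 0.111]
 [0.564 0.243 0.111]
 [0.415 0.264 0.111]
 [0.429 0.356 0.111]] [0.496 0.299 0.111]
gx yaw -8.969093296018801 0.1495485681018672
gx yaw -8.025059725551385 0.15021281582126794
gy yaw-90 -8.500508209309096 0.08989871093500047
gy yaw-90 -8.912426558394868 0.09237061825632814
carrier y [-0.01   0.175  0.   ] 0.17507551931204987 3.3765669085629146 [0.555 0.01  0.005]
[ 3.943 -5.056  0.995] -109.984023436844
```

Request:
carry_out(
  delta_pos=[
    [0.6,-0.6,0],
    [1,-1,0],
    [1,-1,0],
    [1,-1,0],
    [1,-1,0],
  ],
  spin=[0.23,0.46,0.7,0.93,1],
  gripper=[100,0,0,0,0],
)

```text
time_s: 1.72
tcp_pos: [0.2737, 0.4588, 0.2399]
ee_rot: [[-0.908, -0.42, 0.0], [-0.42, 0.908, 0.001], [-0.0, 0.001, -1.0]]
wrist_force: [-0.3, 0.3, 0.6]
gripper_width: 0.635
```

```bash
cat >> h.py <<'E'
def to(p,yaw):
    s=sense();R=np.array(s['ee_rot']);y=np.degrees(np.arctan2(R[1,0],R[0,0]))
    print('t',s['time_s'],'tcp',np.round(s['tcp_pos'],4),'yaw',round(y,2),'F',np.round(s['wrist_force'],1),'w',round(s['gripper_width'],3))
    d=-(yaw-y); d=(d+180)%360-180
    print('delta',np.round(R.T@(np.array(p)-s['tcp_pos'])/.1,3),'spin',round(d/45,3))
E
python3 -c "
from h import *
to([.553,.045,.14],-176.6)"
```

```text
t 1.725 tcp [0.2737 0.4588 0.2399] yaw -155.17 F [-0.3  0.3  0.6] w 0.635
delta [-0.797 -4.929  0.997] spin 0.476
```

Request:
carry_out(
  delta_pos=[
    [-0.08,-0.5,0],
    [-0.16,-1,0],
    [-0.16,-1,0],
  ],
  spin=[0.2,0.4,0.48],
  gripper=[0,0,0],
)

```text
time_s: 2.1
tcp_pos: [0.3312, 0.3729, 0.2398]
ee_rot: [[-0.999, -0.053, 0.0], [-0.053, 0.999, -0.0], [-0.0, -0.0, -1.0]]
wrist_force: [0.2, 0.6, 0.7]
gripper_width: 0.284
```

Request:
carry_out(
  delta_pos=[
    [-0.3,-0.5,0],
    [-0.7,-1,0],
    [-0.7,-1,0],
  ],
  spin=[0,0,0],
  gripper=[0,0,0],
)

```text
time_s: 2.48
tcp_pos: [0.4077, 0.277, 0.2397]
ee_rot: [[-0.999, -0.054, 0.0], [-0.054, 0.999, -0.0], [-0.0, -0.0, -1.0]]
wrist_force: [-0.0, 0.2, 0.4]
gripper_width: 0.018
```

Request:
carry_out(
  delta_pos=[
    [-0.3,-0.5,0],
    [-0.7,-1,0],
    [-0.7,-1,0],
  ],
  spin=[0,0,0],
  gripper=[0,0,0],
)

```text
time_s: 2.85
tcp_pos: [0.4834, 0.1821, 0.2393]
ee_rot: [[-0.998, -0.055, -0.0], [-0.055, 0.998, -0.0], [0.0, -0.0, -1.0]]
wrist_force: [0.2, -0.1, -0.2]
gripper_width: 0.004
```

```bash
python3 -c "
from h import *
to([.553,.045,.14],-176.6)"
```

```text
t 2.85 tcp [0.4834 0.1821 0.2393] yaw -176.86 F [ 0.2 -0.1 -0.2] w 0.004
delta [-0.62  -1.406  0.994] spin -0.006
```

Request:
carry_out(
  delta_pos=[
    [-0.3,-0.5,0],
    [-0.6,-0.95,0],
    [-0.6,-0.95,0],
    [-0.6,-0.95,0],
  ],
  spin=[0,0,0,0],
  gripper=[0,0,0,0],
)

```text
time_s: 3.35
tcp_pos: [0.5469, 0.0938, 0.2394]
ee_rot: [[-0.998, -0.06, -0.0], [-0.06, 0.998, 0.0], [0.0, 0.0, -1.0]]
wrist_force: [0.3, 0.4, 0.2]
gripper_width: 0.002
```

```bash
python3 - <<'E'
from h import *
np.set_printoptions(precision=3,suppress=True)
to([.553,.045,.10],-176.6)
ci=camera_info('wrist');save('wrist','w1');print(ci)
for q in('carrier','unit_wide_top','unit_narrow_top'):
    print(q,[(np.round(d['centre'],3).tolist(),round(d['p'],2),w2px(ci,d['centre']).round().tolist()) for d in spot_point('wrist',q)][:3])
E
```

```text
t 3.35 tcp [0.547 0.094 0.239] yaw -176.54 F [0.3 0.4 0.2] w 0.002
delta [-0.032 -0.491  1.393] spin 0.001
{'fov_y': 65.51284029571276, 'cx': 317.0172585380501, 'cy': 195.60632643607454, 'origin': array([0.551, 0.016, 0.385]), 'rotation': array([[-0.998, -0.057, -0.018],
       [-0.06 ,  0.956,  0.286],
       [ 0.001,  0.287, -0.958]])}
carrier []
unit_wide_top [([0.554, 0.048, 0.065], 0.78, [311.0, 136.0]), ([0.362, 0.218, 0.002], 0.67, [445.0, 264.0])]
unit_narrow_top [([0.555, -0.034, 0.063], 0.76, [315.0, 48.0]), ([0.554, 0.01, 0.002], 0.29, [314.0, 97.0])]
```

View pics/w1.png

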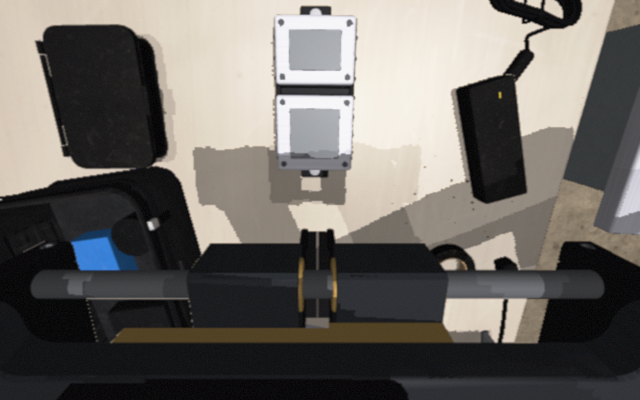

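```bash
python3 - <<'E'
from h import *
np.set_printoptions(precision=4,suppress=True)
ci=camera_info('wrist')
W=np.array([px2w(ci,*c,.065) for c in((275,95),(356,96),(354,170),(275,168))]);N=np.array([px2w(ci,*c,.065) for c in((274,15),(357,15),(356,85),(274,85))])
for A in(W,N):
    print(A,A.mean(0),[np.linalg.norm(A[i]-A[i-1]) for i in range(4)])
print(px2w(ci,315,11,.005),px2w(ci,314,173,.005))
E
```

```text
[[0.5922 0.0114 0.065 ]
 [0.5128 0.0074 0.065 ]
 [0.5077 0.0813 0.065 ]
 [0.5905 0.0843 0.065 ]] [0.5508 0.0461 0.065 ] [np.float64(0.07289378145997094), np.float64(0.07952094398829976), np.float64(0.07404365223915484), np.float64(0.08293219035958121)]
[[ 0.5947 -0.0584  0.065 ]
 [ 0.5187 -0.0631  0.065 ]
 [ 0.5138 -0.0027  0.065 ]
 [ 0.5934  0.0022  0.065 ]] [ 0.5551 -0.0305  0.065 ] [np.float64(0.060589357790059924), np.float64(0.07609591688001509), np.float64(0.06055535787722319), np.float64(0.07976229938953933)]
[ 0.5586 -0.0789  0.005 ] [0.5492 0.1004 0.005 ]
```

Request:
carry_out(
  delta_pos=[
    [-0.02,-0.48,0.3],
    [-0.02,-0.48,0.8],
    [-0.02,-0.48,1],
    [-0.02,-0.48,1],
    [-0.02,-0.48,1],
  ],
  spin=[0,0,0,0,0],
  gripper=[0,0,0,0,0],
)

```text
time_s: 4.18
tcp_pos: [0.5531, 0.0458, 0.1409]
ee_rot: [[-0.998, -0.061, 0.003], [-0.061, 0.998, 0.0], [-0.003, 0.0, -1.0]]
wrist_force: [0.2, 0.2, -0.0]
gripper_width: 0.008
```

```bash
python3 -c "
from h import *
to([.551,.046,.069],-176.6)"
```

```text
t 4.175 tcp [0.5531 0.0458 0.1409] yaw -176.51 F [ 0.2  0.2 -0. ] w 0.008
delta [0.022 0.003 0.719] spin 0.002
```

Request:
carry_out(
  delta_pos=[
    [0.02,0,0.25],
    [0.02,0,0.48],
    [0.02,0,0.53],
    [0.02,0,0.57],
    [0.02,0,0.6],
    [0.02,0,0.63],
    [0.02,0,0.66],
    [0.02,0,0.68],
    [0.02,0,0.7],
    [0.02,0,0.71],
    [0.02,0,0.72],
    [0.02,0,0.72],
  ],
  spin=[0,0,0,0,0,0,0,0,0,0,0,0],
  gripper=[0,0,0,0,0,0,0,0,0,0,0,0],
)

```text
time_s: 5.68
tcp_pos: [0.5512, 0.0453, 0.0694]
ee_rot: [[-0.998, -0.06, 0.003], [-0.06, 0.998, 0.001], [-0.003, 0.0, -1.0]]
wrist_force: [-1.9, 0.8, 6.2]
gripper_width: 0.003
```

Still only the sliding friction, so I press a little further to feel the stop.

Request:
carry_out(
  delta_pos=[
    [0,0,0.01],
    [0,0,0.02],
    [0,0,0.03],
    [0,0,0.03],
  ],
  spin=[0,0,0,0],
  gripper=[0,0,0,0],
)

```text
time_s: 6.18
tcp_pos: [0.5512, 0.0453, 0.0692]
ee_rot: [[-0.998, -0.061, 0.003], [-0.061, 0.998, 0.0], [-0.003, -0.0, -1.0]]
wrist_force: [-8.0, 2.5, 23.1]
gripper_width: 0.005
```

Request:
carry_out(
  delta_pos=[
    [0,0,-0.3],
    [0,0,-0.35],
    [0,-0.4,-0.35],
    [0,-0.78,-0.35],
    [0,-0.78,-0.3],
    [0,-0.78,-0.2],
    [0,-0.78,-0.16],
    [0,-0.78,-0.12],
    [0,-0.78,-0.08],
    [0,-0.78,-0.05],
    [0,-0.78,-0.02],
    [0,-0.78,0],
  ],
  spin=[0,0,0,0,0,0,0,0,0,0,0,0],
  gripper=[0,0,0,0,0,0,0,0,0,0,0,0],
)

```text
time_s: 7.68
tcp_pos: [0.5549, -0.0323, 0.0691]
ee_rot: [[-0.998, -0.063, -0.0], [-0.063, 0.998, -0.001], [0.0, -0.001, -1.0]]
wrist_force: [-13.0, 5.4, 35.9]
gripper_width: 0.007
```

Request:
carry_out(
  delta_pos=[
    [0,0,0],
    [0,0,0],
  ],
  spin=[0,0],
  gripper=[0,0],
)

```text
time_s: 7.92
tcp_pos: [0.5548, -0.0323, 0.0692]
ee_rot: [[-0.998, -0.062, 0.001], [-0.062, 0.998, -0.001], [-0.001, -0.001, -1.0]]
wrist_force: [-11.0, 3.6, 27.4]
gripper_width: 0.005
```

Request:
carry_out(
  delta_pos=[
    [0,0,-0.4],
    [0,0,-0.8],
    [0,0.4,-1],
    [0.1,1,-1],
    [0.1,1,-1],
  ],
  spin=[0,0,0,0,0],
  gripper=[0,0,0,50,100],
)

```text
time_s: 8.55
tcp_pos: [0.5385, 0.0698, 0.1651]
ee_rot: [[-0.998, -0.065, 0.001], [-0.065, 0.998, 0.001], [-0.001, 0.001, -1.0]]
wrist_force: [0.2, -0.9, 0.2]
gripper_width: 0.149
```

Request:
carry_out(
  delta_pos=[
    [0.05,0.5,-0.4],
    [0.1,1,-0.8],
    [0.1,1,-0.9],
  ],
  spin=[0,0,0],
  gripper=[100,100,100],
)

```text
time_s: 8.93
tcp_pos: [0.5238, 0.1681, 0.2571]
ee_rot: [[-0.998, -0.063, 0.004], [-0.063, 0.998, 0.002], [-0.005, 0.002, -1.0]]
wrist_force: [-0.4, -0.1, -0.2]
gripper_width: 0.489
```

```bash
python3 - <<'E'
from h import *
np.set_printoptions(precision=3,suppress=True)
to([.499,.302,.25],171.4)
ci=camera_info('wrist');save('wrist','w2');np.save('ci2.npy',ci,allow_pickle=True)
for q in('gauge','gauge_grip'):
    print(q,[(np.round(d['centre'],3).tolist(),round(d['p'],2),w2px(ci,d['centre']).round().tolist()) for d in spot_point('wrist',q)][:3])
ci=camera_info('top');b=save('top','top1')
for q in('carrier','unit_wide_top','unit_narrow_top'):
    print(q,[(np.round(d['centre'],3).tolist(),round(d['p'],2)) for d in spot_point('top',q)][:2])
E
```

```text
t 8.925 tcp [0.524 0.168 0.257] yaw -176.36 F [-0.4 -0.1 -0.2] w 0.489
delta [0.163 1.352 0.073] spin 0.272
gauge [([0.497, 0.3, 0.003], 0.63, [330.0, 257.0])]
gauge_grip [([0.504, 0.305, 0.139], 0.97, [327.0, 325.0])]
carrier [([0.556, 0.011, -0.004], 0.79)]
unit_wide_top [([0.55, 0.045, 0.046], 0.91)]
unit_narrow_top [([0.557, -0.029, 0.051], 0.85), ([0.362, 0.22, -0.0], 0.25)]
```

View pics/w2.png

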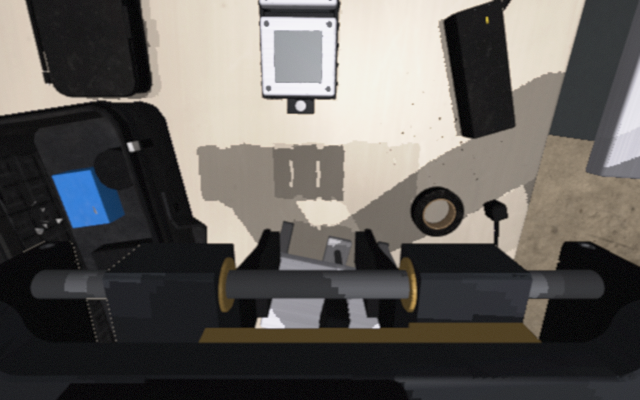

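Request:
carry_out(
  delta_pos=[
    [0.1,0.5,0],
    [0.16,1,0],
    [0.16,1,0],
  ],
  spin=[0,0,0],
  gripper=[100,100,100],
)

```text
time_s: 9.65
tcp_pos: [0.5006, 0.266, 0.2532]
ee_rot: [[-0.998, -0.062, -0.001], [-0.062, 0.998, -0.001], [0.001, -0.001, -1.0]]
wrist_force: [0.8, 0.4, -0.8]
gripper_width: 0.992
```

Request:
carry_out(
  delta_pos=[
    [0,0.35,0],
    [0,0.35,0.2],
    [0,0.35,0.3],
    [0,0.35,0.3],
    [0,0.35,0.3],
  ],
  spin=[0.2,0.27,0.27,0.27,0.27],
  gripper=[100,100,100,100,100],
)

```text
time_s: 10.28
tcp_pos: [0.4995, 0.2988, 0.2251]
ee_rot: [[-0.988, 0.152, 0.001], [0.152, 0.988, 0.0], [-0.001, 0.0, -1.0]]
wrist_force: [-0.9, -0.1, 0.5]
gripper_width: 0.999
```

```bash
python3 - <<'E'
from h import *
to([.499,.302,.136],171.4)
a=save('scene','s2');ci=camera_info('scene');u,v=w2px(ci,[.5,.3,.14]).astype(int);print(u,v)
x0,y0=u-80,v-70
b=save('top','t2');ci=camera_info('top');u,v=w2px(ci,[.5,.3,.14]).astype(int)
B=b[v-60:v+60,u-80:u+80]
cv2.imwrite('pics/s2c.png',cv2.resize(np.vstack([a[y0:y0+120,x0:x0+160],B])[:,:,::-1],None,fx=2.5,fy=2.5,interpolation=cv2.INTER_CUBIC))
E
```

```text
t 10.275 tcp [0.4995 0.2988 0.2251] yaw 171.25 F [-0.9 -0.1  0.5] w 0.999
delta [0.011 0.031 0.891] spin -0.003
277 169
```

View pics/s2c.png

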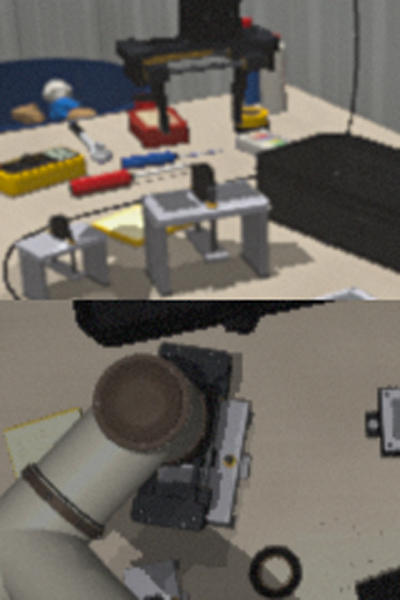

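The close crop shows the open fingers straddling the larger gauge's handle, well clear on both sides. I go down and grip.

Request:
carry_out(
  delta_pos=[
    [0.01,0.02,0.3],
    [0.01,0.02,0.6],
    [0.01,0.02,0.8],
    [0.01,0.02,0.89],
    [0.01,0.02,0.89],
    [0.01,0.02,0.89],
    [0.01,0.02,0.89],
    [0.01,0.02,0.89],
    [0.01,0.02,0.89],
    [0.01,0.02,0.89],
    [0.01,0.02,0.89],
    [0.01,0.02,0.89],
  ],
  spin=[0,0,0,0,0,0,0,0,0,0,0,0],
  gripper=[100,100,100,100,100,0,0,0,0,0,0,0],
)

```text
time_s: 11.88
tcp_pos: [0.4984, 0.3014, 0.1355]
ee_rot: [[-0.988, 0.152, 0.0], [0.152, 0.988, -0.0], [-0.0, 0.0, -1.0]]
wrist_force: [3.8, -1.7, 1.4]
gripper_width: 0.289
```

Request:
carry_out(
  delta_pos=[
    [0,0,0],
    [0,0,0],
    [0,0,0],
  ],
  spin=[0,0,0],
  gripper=[0,0,0],
)

```text
time_s: 12.25
tcp_pos: [0.4985, 0.3015, 0.1355]
ee_rot: [[-0.988, 0.152, 0.0], [0.152, 0.988, 0.0], [-0.0, 0.0, -1.0]]
wrist_force: [2.1, 0.1, -2.8]
gripper_width: 0.275
```

Request:
carry_out(
  delta_pos=[
    [0,0,-0.1],
    [0,0,-0.3],
    [0,0,-0.6],
    [0,0,-0.9],
    [0,0,-1],
    [0,0,-1],
  ],
  spin=[0,0,0,0,0,0],
  gripper=[0,0,0,0,0,0],
)

```text
time_s: 13.0
tcp_pos: [0.4978, 0.3013, 0.2353]
ee_rot: [[-0.988, 0.152, -0.001], [0.152, 0.988, 0.0], [0.001, 0.0, -1.0]]
wrist_force: [-0.1, 0.2, -4.7]
gripper_width: 0.271
```

```bash
python3 - <<'E'
from h import *
to([.553,.0105,.235],-176.7)
a=save('scene','s3');cv2.imwrite('pics/s3c.png',cv2.resize(a[90:290,180:420][:,:,::-1],None,fx=3,fy=3,interpolation=cv2.INTER_CUBIC))
E
```

```text
t 13.0 tcp [0.4978 0.3013 0.2353] yaw 171.25 F [-0.1  0.2 -4.7] w 0.271
delta [-9.88e-01 -2.79e+00  2.00e-03] spin -0.268
```

View pics/s3c.png

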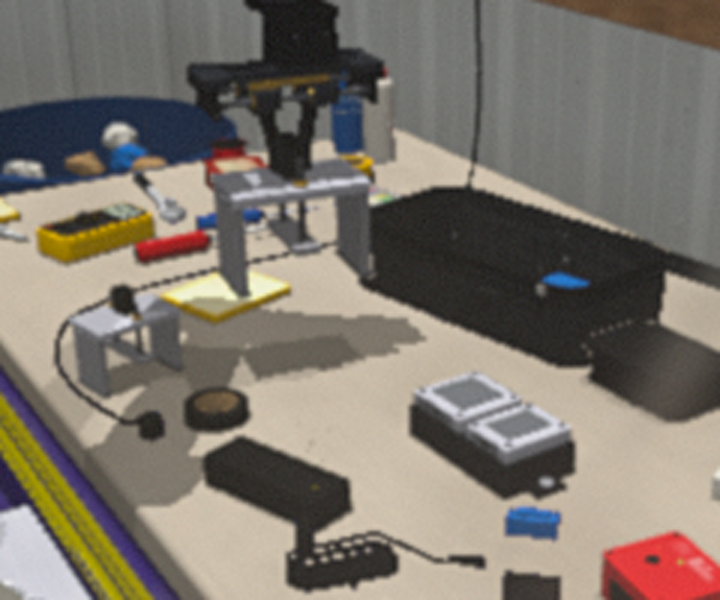

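Request:
carry_out(
  delta_pos=[
    [0,-0.15,0],
    [0,-0.45,0],
    [0,-0.8,0],
    [0,-1,0],
  ],
  spin=[0,0,0,0],
  gripper=[0,0,0,0],
)

```text
time_s: 13.55
tcp_pos: [0.482, 0.2001, 0.2346]
ee_rot: [[-0.988, 0.153, -0.002], [0.153, 0.988, -0.002], [0.002, -0.002, -1.0]]
wrist_force: [-0.2, 0.1, -4.0]
gripper_width: 0.272
```

Request:
carry_out(
  delta_pos=[
    [-0.1,-0.3,0],
    [-0.3,-0.7,0],
    [-0.5,-1,0],
    [-0.5,-1,0],
  ],
  spin=[0,0,0,0],
  gripper=[0,0,0,0],
)

```text
time_s: 14.05
tcp_pos: [0.5176, 0.0939, 0.2349]
ee_rot: [[-0.988, 0.155, -0.001], [0.155, 0.988, -0.001], [0.001, -0.001, -1.0]]
wrist_force: [-0.4, 0.2, -5.2]
gripper_width: 0.272
```

Request:
carry_out(
  delta_pos=[
    [-0.15,-0.25,0],
    [-0.35,-0.55,0],
    [-0.48,-0.79,0],
    [-0.48,-0.79,0],
    [-0.48,-0.79,0],
  ],
  spin=[-0.1,-0.2,-0.27,-0.27,-0.27],
  gripper=[0,0,0,0,0],
)

```text
time_s: 14.68
tcp_pos: [0.5524, 0.0113, 0.2351]
ee_rot: [[-0.998, -0.059, -0.001], [-0.059, 0.998, 0.0], [0.001, 0.0, -1.0]]
wrist_force: [-0.4, -0.1, -4.2]
gripper_width: 0.272
```

```bash
python3 - <<'E'
from h import *
to([.553,.0105,.235],-176.7)
a=save('scene','s4');b=save('top','t4')
for c in ('scene','top'):
    for q in('gauge','gauge_grip','carrier'):
        print(c,q,[(np.round(d['centre'],3).tolist(),round(d['p'],2)) for d in spot_point(c,q)][:3])
A=a[130:290,240:440];B=b[130:290,240:440]
cv2.imwrite('pics/s4c.png',cv2.resize(np.hstack([A,B])[:,:,::-1],None,fx=2,fy=2,interpolation=cv2.INTER_CUBIC))
E
```

```text
t 14.675 tcp [0.5524 0.0113 0.2351] yaw -176.59 F [-0.4 -0.1 -4.2] w 0.272
delta [-0.006 -0.008  0.001] spin 0.002
scene gauge [([0.319, 0.356, -0.0], 0.74), ([0.53, -0.273, -0.003], 0.71), ([0.551, 0.009, 0.101], 0.67)]
scene gauge_grip [([0.55, 0.016, 0.241], 0.82), ([0.324, 0.36, 0.094], 0.68)]
scene carrier [([0.559, 0.007, -0.0], 0.71)]
top gauge [([0.553, 0.008, 0.1], 0.74), ([0.325, 0.36, 0.001], 0.56)]
top gauge_grip [([0.322, 0.361, 0.094], 0.78), ([0.551, 0.015, 0.233], 0.73)]
top carrier [([0.556, 0.011, -0.0], 0.52)]
```

View pics/s4c.png

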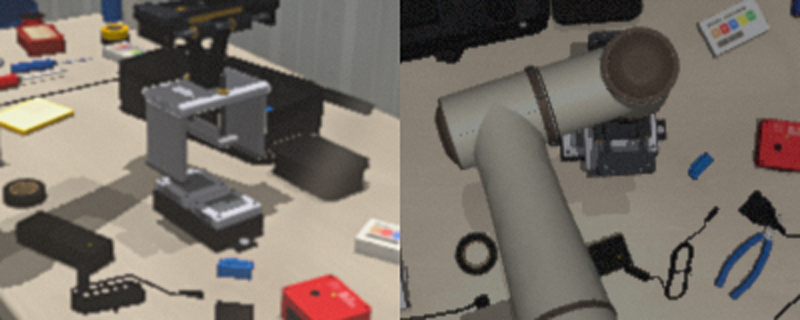

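Request:
carry_out(
  delta_pos=[
    [-0.01,0,0.1],
    [-0.01,0,0.2],
    [-0.01,0,0.3],
    [-0.01,0,0.4],
    [-0.01,0,0.5],
    [-0.01,0,0.6],
    [-0.01,0,0.7],
    [-0.01,0,0.78],
    [-0.01,0,0.84],
    [-0.01,0,0.89],
    [-0.01,0,0.9],
    [-0.01,0,0.9],
  ],
  spin=[0,0,0,0,0,0,0,0,0,0,0,0],
  gripper=[0,0,0,0,0,0,0,0,0,0,0,0],
)

```text
time_s: 16.58
tcp_pos: [0.5539, 0.0108, 0.1459]
ee_rot: [[-0.998, -0.06, 0.0], [-0.06, 0.998, -0.0], [-0.0, -0.0, -1.0]]
wrist_force: [-0.8, -1.0, -3.2]
gripper_width: 0.276
```

Request:
carry_out(
  delta_pos=[
    [0,0,0.02],
    [0,0,0.04],
    [0,0,0.06],
    [0,0,0.08],
    [0,0,0.09],
    [0,0,0.1],
    [0,0,0.105],
    [0,0,0.105],
  ],
  spin=[0,0,0,0,0,0,0,0],
  gripper=[0,0,0,0,0,0,0,0],
)

```text
time_s: 17.58
tcp_pos: [0.5541, 0.0107, 0.136]
ee_rot: [[-0.998, -0.06, 0.001], [-0.06, 0.998, -0.0], [-0.001, -0.0, -1.0]]
wrist_force: [-1.5, -0.8, 5.9]
gripper_width: 0.273
```

```bash
python3 - <<'E'
from h import *
to([.554,.0108,.1355],-176.7)
a=save('scene','s5')
for q in('gauge','gauge_grip','carrier'):
        print(q,[(np.round(d['centre'],3).tolist(),round(d['p'],2)) for d in spot_point('scene',q)][:3])
cv2.imwrite('pics/s5c.png',cv2.resize(a[140:290,250:450][:,:,::-1],None,fx=3.5,fy=3.5,interpolation=cv2.INTER_CUBIC))
E
```

```text
t 17.575 tcp [0.5541 0.0107 0.136 ] yaw -176.56 F [-1.5 -0.8  5.9] w 0.273
delta [0.001 0.001 0.005] spin 0.003
gauge [([0.554, 0.011, 0.0], 0.91), ([0.321, 0.357, -0.0], 0.65), ([0.356, -0.215, -0.004], 0.58)]
gauge_grip [([0.554, 0.014, 0.14], 0.82), ([0.324, 0.36, 0.092], 0.67)]
carrier [([0.558, 0.009, 0.001], 0.82)]
```

View pics/s5c.png

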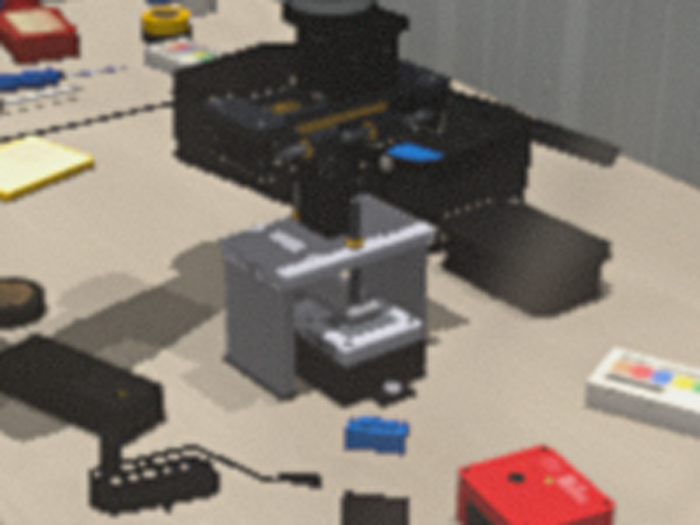

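The gauge stands on the worktop, as the upward force of about 6 N shows. I release it and rise.

Request:
carry_out(
  delta_pos=[
    [0,0,0],
    [0,0,0],
    [0,0,0],
    [0,0,0],
    [0,0,0],
    [0,0,0],
    [0,0,0],
    [0,0,-0.1],
    [0,0,-0.3],
    [0,0,-0.6],
    [0,0,-1],
    [0,0,-1],
  ],
  spin=[0,0,0,0,0,0,0,0,0,0,0,0],
  gripper=[40,70,100,100,100,100,100,100,100,100,100,100],
)

```text
time_s: 19.27
tcp_pos: [0.5559, 0.0111, 0.2397]
ee_rot: [[-0.998, -0.06, 0.009], [-0.06, 0.998, 0.002], [-0.009, 0.001, -1.0]]
wrist_force: [0.2, -0.5, -0.9]
gripper_width: 0.996
```

Request:
carry_out(
  delta_pos=[
    [0,0.3,-0.3],
    [0,0.7,-0.6],
    [0,1,-0.6],
    [0,1,-0.6],
  ],
  spin=[0,0,0,0],
  gripper=[100,100,100,100],
)

```text
time_s: 19.77
tcp_pos: [0.5475, 0.1122, 0.295]
ee_rot: [[-0.998, -0.062, -0.0], [-0.062, 0.998, 0.0], [0.0, 0.0, -1.0]]
wrist_force: [-0.5, 0.0, -0.4]
gripper_width: 0.999
```

Request:
carry_out(
  delta_pos=[
    [0,0.4,0],
    [0,0.8,0],
    [0,1,0],
    [0,1,0],
  ],
  spin=[0,0,0,0],
  gripper=[100,100,100,100],
)

```text
time_s: 20.27
tcp_pos: [0.5417, 0.2107, 0.2944]
ee_rot: [[-0.998, -0.061, -0.001], [-0.061, 0.998, -0.001], [0.001, -0.001, -1.0]]
wrist_force: [-0.4, -0.6, 0.3]
gripper_width: 0.999
```

```bash
python3 - <<'E'
from h import *
to([.554,.0108,.1355],-176.7)
a=save('scene','s6');b=save('top','t6')
for c in ('scene','top'):
  for q in('gauge','gauge_grip','carrier'):
        print(c,q,[(np.round(d['centre'],3).tolist(),round(d['p'],2)) for d in spot_point(c,q)][:3])
A=a[140:290,250:450];B=b[120:270,270:470]
cv2.imwrite('pics/s6c.png',cv2.resize(np.hstack([A,B])[:,:,::-1],None,fx=2,fy=2,interpolation=cv2.INTER_CUBIC))
E
```

```text
t 20.275 tcp [0.5417 0.2107 0.2944] yaw -176.52 F [-0.4 -0.6  0.3] w 0.999
delta [-0.004 -2.002  1.59 ] spin 0.004
scene gauge [([0.32, 0.356, -0.001], 0.81), ([0.554, 0.012, 0.002], 0.59)]
scene gauge_grip [([0.324, 0.365, 0.093], 0.95), ([0.552, 0.011, 0.139], 0.94)]
scene carrier [([0.558, 0.006, -0.0], 0.79)]
top gauge [([0.554, 0.011, 0.005], 0.62), ([0.325, 0.361, 0.0], 0.46)]
top gauge_grip [([0.554, 0.011, 0.14], 0.65), ([0.322, 0.36, 0.093], 0.55)]
top carrier [([0.552, 0.009, -0.003], 0.58)]
```

View pics/s6c.png

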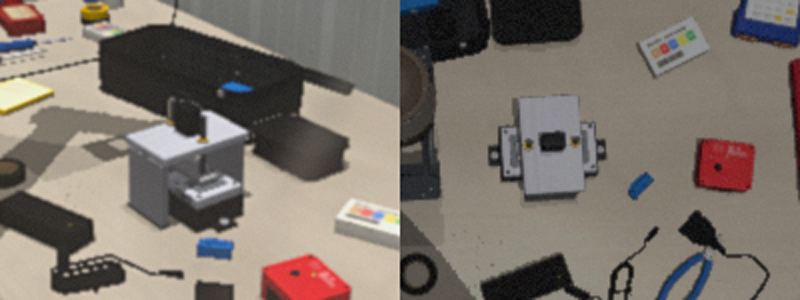

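The gauge stands square and upright at the middle of the carrier (top crop (551,147)), with its rods raised. The bystanders near the carrier look undisturbed, and the arm is clear.

```bash
python3 -c "
from station import *
print(finish_job())"
```

```text
the job is handed in; nothing more can be done
None
```

I pressed both units home, set the larger gauge astride the carrier, let go, moved the arm clear, and handed the job in at about 20 s of the 61 s allowed. `finish_job` gives no verdict.

- **Units:** Each one met a firm stop at 23–36 N with the fingertips about 52 mm above the worktop, which is the height given for home.
- **Gauge position:** I lowered it slowly and released it once the wrist force showed it resting on the worktop. The last pictures put its origin at about (0.554, 0.011). I measured the carrier's middle at (0.553, 0.0105); the detector's carrier estimates differed from mine by up to about 5 mm. Both are well within the 25 mm allowed.
- **Gauge alignment:** It looks upright and square to the carrier. The tool's turn when I set it down was within about 1° of the carrier's.
- **Foot bar and bystanders:** I judged these by eye from the pictures, without measuring them. The foot bar looked seated across both units. The bystanders in view looked undisturbed, but the notepad was not checked in the final crop beyond its edge.

No check failed.

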